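# Move the snap-in battery pack from the charger to the gauge transmitter

## Robot

A 7-joint arm with a two-finger parallel gripper is mounted at the origin on a cart in front of the work surface, level with it; the furniture and walls round the work are solid. World frame = base frame: x ahead of the robot, y to its left, z up, the work surface at z = 0. Lengths are in m, angles in rad, forces in N, time in s.
With the tool pointing down it reaches from about 0.4 to 0.85 m from the base axis. Payload 10.4 kg.
Tool frame: the origin (TCP) lies where the fingers leave the gripper's body, on its centre line; the fingertips stand 70 mm ahead of it and the grasp point (between the pads) lies r.grip_depth ahead of it (r.grip_depth is the distance from the TCP to the grasp point, in m); z points along the fingers, y is the direction in which the jaws open and shut (so a half turn about z gives the same grasp; the last joint's range is limited). The gripper opens to 87 mm and grips with 3 to 60 N. Pads are 19 mm wide; open, the fingers measure 117 mm over their backs; the gripper's body (75 mm by 190 mm) begins 51 mm behind the grasp point.
Start: joints at [1.282, 0.332, -0.065, 1.46, 0.022, 1.35, -0.088], TCP at [0.164, -0.603, 0.292] pointing down, gripper open.
Joint ranges: [-2.6, 2.6], [-0.5, 2.12], [-1.47, 1.34], [0.16, 2.42], [-1.27, 4.41], [0.06, 2.06], [-2.6, 2.6]. Speed limits (rad/s): [2.22, 2.22, 2.79, 2.79, 3.14, 3.14, 3.14].

## Interface

Orientations are given as a unit quaternion [x, y, z, w].
In Python, from bench import monitor, viewer, workorder, nets, r gives the robot as it stands.
- The arm moves only by the tool drive_tool, never from a script. Its argument "plan" is a list of rows, each an object of numbers: "rx", "ry", "rz": the turn, a rotation vector about the tool's x, y, z in units of 360 degrees (1.0 is 360 degrees); "x", "y", "z": the shift along the tool's x, y, z in units of 1000 mm (1.0 is 1000 mm); "fingers": the opening, from 0 (shut) to 1 (fully open). In form: [{"rx": .., "ry": .., "rz": .., "x": .., "y": .., "z": .., "fingers": ..}, ...]. A call has 1 to 12 rows; each row is the pose to reach, as a shift and turn from the pose commanded when the call began, along the tool's axes at that moment, turning the shorter way round; what a row does not reach only later rows make up. A row lasts 1/8 s, in which the tool goes at most 62.5 mm and 10.7 degrees, less where a joint would pass 70% of its speed; a pose out of reach is approached as far as the arm can. A call with a number of a shift or a turn outside -1 to 1 is refused whole. A call with a gripper value outside its range is refused whole. The fingers move at their own pace and stop on an object; "squeeze" is the grip in N (left out, the last holds). Time passes only in rows, so rows that repeat a pose let the fingers close. It gives the time, the measured TCP pose, the force and the opening at its end, in the units of the state.
- monitor.read_state(): the state, without advancing time (a new reading comes with each control period).
- viewer.camera(name): name is "scene" or "top" or "wrist"; returns a dict with "color" (400x640x3 uint8, red, green, blue), "depth" (400x640 float32, m along the optical axis (not along the pixel's ray), 0 where there is no reading), "camera_matrix" (3x3 intrinsics, pixels), "xyz" and "rotation" of the camera in the world. Camera axes: x right, y down, z forward; pixel columns grow to the right and rows downward; lengths in m; the calibration is good to about 2 mm. The wrist camera is an equidistant fisheye: a pixel r from the principal point sees the ray r / f radians off the axis. A picture is of the moment at which its call begins.
- workorder.close_job(): hands the job in, once; it reports no verdict.
Trained networks look in the newest picture that a camera, given by its name, has taken for a name from the list of things; names that differ only in an ending like _2 or _b are one class to them, and where a whole thing is asked for, a point or a joint stands for the part that bears it (a point fixed in the world has none). Each returns a list of dicts, best first, with "confidence" (0 to 1); they miss things now and then, are a little off and sometimes report something else, mostly with a low value. They report only what shows in the picture. A call takes as long as a camera call. They do not tell look-alikes from the thing itself.
- nets.find_in(label, camera): "centre" ([x, y, z] in m, in world coordinates, good to about 4 mm: the middle of the surface that is visible of it).
- nets.regions_of(label, camera): "region" (400x640 bool, what is visible of it).
The state is a dict: "time": time; "joint_positions": joint angles; "joint_vel": joint speeds; "joint_torque": joint torques, N m; "ee_pos": TCP position; "eef_rot": TCP orientation; "ft_force": force on the tool from outside, world axes, zero at the start; "torque": the same for the moment, N m; "width": finger opening in m.
Only numpy, scipy, OpenCV 4.12 (cv2) and the standard library are available. Lean on these libraries where they do the work, as an engineer would, in place of code of your own. Each camera call takes 0.05 s, during which the arm holds its last target.

## Task

Take the charged battery pack out of the charger by pinching its two sprung side tabs together and drawing it up, then put it into the empty socket of the gauge transmitter (the unit with the stub aerial) and push it down, by feel, until it is fully home and both tabs have sprung out and locked it. Do it gently, never pulling or pressing the pack against either unit with more than about 30 N, leave the other things on the bench where they are and let go at the end.

Things in the scene. Friction and masses are not known exactly. Their poses are not given: they have to be found in the camera images.
- pack_center (a point): centre (half-way up) of the battery pack, an upright dark block 56 mm (x) by 40 mm (y) by 86 mm high (z up), about 0.24 kg, snapped into the charger. Sprung release tabs on its +y and -y sides: 53 mm over both at rest, 42 mm with both pushed fully in. With both in it draws straight up and goes straight down. Same both ways round.
- pack: the battery pack; origin at the centre of its underside, axes as above. Low on its +y and -y sides the tabs' hooks stand 4.5 mm out; flat top 16 mm above the underside, ramp below. A hook moves in with its tab and holds fast under the socket's lip until the tab is pushed in about 4.5 mm.
- pad_left (a point): middle of the ribbed outer face of the +y tab's thumb pad: 24 mm wide (pack x), 24 mm high, centred 26 mm above the pack's centre, 6.5 mm proud of the pack's side
- pad_right (a point): the same on the -y tab
- tab_left (a joint): how far the +y tab is pushed in: 0 (sprung out) to 0.0055 m (hard stop); the spring takes 1.5 N rising to 3 N
- tab_right (a joint): the same for the -y tab
- charger: the charger, fixed: a grey socket block 92 mm (x) by 78 mm (y) by 48 mm high, with a low step (16 mm deep, 24 mm high) on its -x face; no aerial. Origin on the bench under the middle of the socket, which is open at the top. The pack stands in it, x and y along the charger's, its underside 10 mm above the bench.
- transmitter: the gauge transmitter, fixed: the same 92 x 78 x 48 mm socket block, plus on its +x side a block 30 mm deep and 36 mm high with three round connectors and a stub aerial, 76 mm high, at x 64, y 24 mm. Origin on the bench under the middle of the empty socket. Pack x goes along its x, either way round.
- socket_mouth (a point): middle of the transmitter socket's mouth, 48 mm above the bench; socket 59 (x) by 43 mm (y), 1.5 mm clearance each side, 4 mm lead-ins: across x from z 48 to 44 mm, across y on two inner lips from z 37 + h to 33 + h mm. Lips and floor sit at a height h of 0 to 10 mm, new each time and not given: find it by feel.
- socket_base (a point): the floor's lowest setting, 8 mm above the bench: the pack's underside meets the floor at 8 mm + h. A plunger pushes it up (4 N at 6 mm above the floor, 6.4 N on it); the floor gives 1.5 mm at 6 N/mm, then is hard. Tabs let out less than 2 mm above the floor lock; the pack then stands 2 mm up. A tab that stays partly in is not locked: pushing down on the pack's top with 10 to 25 N clicks it home.
- gear_center (a point): steel spur gear, 49 mm across, 19 mm high; its centre. A bystander.
- loupe_center (a point): black eyepiece loupe, 37 mm across, 34 mm high; its centre. A bystander.
- v_block_center (a point): steel V-block, 35 x 60 x 30 mm high; its centre. A bystander.
- bushing_center (a point): flanged bronze bushing, 29 mm across, 22 mm high; its centre. A bystander.
- ring_gauge_16_center (a point): steel ring gauge, 42 mm across, 14 mm high; its centre. A bystander.
- tweezers_center (a point): steel tweezers, 14 x 118 x 10 mm, lying flat; its centre. A bystander.
Not all that is in view belongs to the job. Leave any blue look-alike of the pack alone. Leave any blue look-alike of the transmitter alone.

How it is judged:
On the way:
1. the pack is drawn up out of the charger's socket with both tabs pinched in (z of pack_center in the frame of charger above 0.085 m and value of joint each of tab_left, tab_right above 0.003 m), for 0.1 s.
At the end, for the whole second after the job is handed in: The pack stands upright (within 0.07 rad) in the transmitter's socket, within 4 mm of its axis, home and locked: its centre 48 to 64.5 mm above the bench (the locked height is 53 to 63 mm), both tabs sprung out to within 1.2 mm, at rest (z of pack_center in the frame of transmitter between 0.048 and 0.0645 m and x of pack_center in the frame of transmitter between -0.004 and 0.004 m and y of pack_center in the frame of transmitter between -0.004 and 0.004 m and angle between pack_center's own z axis and vertical below 0.07 rad and value of joint each of tab_left, tab_right below 0.0012 m and linear speed of pack below 0.02 m/s); the robot touches nothing.
It fails at once if the pack is pulled or pressed against the charger with more than 30 N (contact force between pack and charger above 30 N).
It fails at once if the pack is pressed against the transmitter with more than 30 N (contact force between pack and transmitter above 30 N).
It fails at once if another loose thing on the bench is shifted more than 30 mm (distance of any of gear_center, loupe_center, v_block_center, bushing_center, ring_gauge_16_center, tweezers_center from where it was at the start of the episode above 0.03 m).
It also fails if it takes over 48 s, if anything falls off the work surface, if the arm or the gripper's body presses on something with over 40 N, if the wrist force passes 120 N, or if a joint passes its speed limit or range.

## Working session

There is one attempt and no reset: what is moved stays moved. The work goes in short steps, Python scripts to look and compute and a tool call to move; the robot and the scene stay as the last step left them, time stands still between calls to the robot, and variables do not carry over. Pictures are saved under pics/ and viewed, and the job is handed in when it is done.

Besides the shell and the picture viewer there is one more tool, called after ">>>" as name([rows], argument=value, ...), one row to a line, values as JSON. drive_tool: Moves the arm, as the interface text tells. Its arguments: {"type":"object","properties":{"plan":{"type":"array","items":{"type":"object","properties":{"rx":{"type":"number","minimum":-1,"maximum":1},"ry":{"type":"number","minimum":-1,"maximum":1},"rz":{"type":"number","minimum":-1,"maximum":1},"x":{"type":"number","minimum":-1,"maximum":1},"y":{"type":"number","minimum":-1,"maximum":1},"z":{"type":"number","minimum":-1,"maximum":1},"fingers":{"type":"number"}}}},"squeeze":{"type":"number"}},"required":["plan"]}

```bash
ls; mkdir -p pics; cat > h.py <<'E'
import numpy as np, cv2, pickle
from bench import monitor, viewer, workorder, nets, r
def snap(cam,name):
    d=viewer.camera(cam); pickle.dump(d,open(f'pics/{name}.pkl','wb'))
    cv2.imwrite(f'pics/{name}.png',d['color'][:,:,::-1]); return d
def load(name): return pickle.load(open(f'pics/{name}.pkl','rb'))
def world(d):
    K=np.array(d['camera_matrix']);z=d['depth'];v,u=np.mgrid[0:400,0:640]
    p=np.stack([(u-K[0,2])/K[0,0]*z,(v-K[1,2])/K[1,1]*z,z],-1)
    return p@np.array(d['rotation']).T+np.array(d['xyz'])
E
python3 - <<'E'
from h import *
print(monitor.read_state(), r.grip_depth)
for c in ['scene','top']:
    d=snap(c,c+'0'); print(c,d['camera_matrix'],d['xyz'],d['rotation'])
for l in ['pack','charger','transmitter','gear_center','loupe_center','v_block_center','bushing_center','ring_gauge_16_center','tweezers_center','pad_left','pad_right']:
    for c in ['scene','top']:
        print(l,c,[(np.round(q['centre'],3),round(q['confidence'],2)) for q in nets.find_in(l,c)])
print(monitor.read_state()['time'])
E
```

```text
pics
{'time': 0.0, 'joint_positions': array([ 1.28240257,  0.3328571 , -0.06472635,  1.4609665 ,  0.02160012,
        1.34994101, -0.08852323]), 'joint_vel': array([ 1.59656844e-03, -2.77486138e-04, -5.73089474e-05, -2.69978964e-04,
       -8.50485371e-05,  7.38395690e-04, -4.15639107e-04]), 'joint_torque': array([ 1.15544492e-03, -6.23262691e+01,  2.51689920e-02, -3.89891481e+01,
       -6.14356413e-02,  3.99582752e-02,  1.22980814e-04]), 'ee_pos': array([ 0.16410191, -0.60274883,  0.29145116]), 'eef_rot': array([ 9.91180390e-01,  1.32517504e-01, -1.29053265e-04, -7.26728429e-04]), 'ft_force': array([ 0.67264094,  0.90727415, -0.13566124]), 'torque': array([-0.00130666, -0.06286105,  0.06767501]), 'width': 0.0868342721455818} 0.051
scene [[392.4909638    0.         323.98298182]
 [  0.         392.4909638  199.0337193 ]
 [  0.           0.           1.        ]] [0.11812994 0.77679648 0.69601692] [-0.24225473  0.86819821 -0.41558812  0.12178268]
top [[363.98212569   0.         319.81039231]
 [  0.         363.98212569 194.94765238]
 [  0.           0.           1.        ]] [0.33258
[... 1012 characters left out ...]
ter scene [(array([0.472, 0.397, 0.025]), 0.9)]
v_block_center top [(array([0.476, 0.392, 0.028]), 0.82)]
bushing_center scene [(array([0.362, 0.146, 0.016]), 0.61)]
bushing_center top []
ring_gauge_16_center scene [(array([0.669, 0.166, 0.011]), 0.65), (array([0.446, 0.071, 0.03 ]), 0.16)]
ring_gauge_16_center top [(array([0.672, 0.161, 0.013]), 0.46)]
tweezers_center scene []
tweezers_center top [(array([ 0.394, -0.092,  0.009]), 0.46)]
pad_left scene [(array([0.365, 0.144, 0.016]), 0.73), (array([0.326, 0.033, 0.063]), 0.64), (array([0.671, 0.064, 0.01 ]), 0.36)]
pad_left top [(array([0.523, 0.283, 0.036]), 0.37)]
pad_right scene []
pad_right top [(array([0.521, 0.281, 0.036]), 0.71)]
1.2
```

View pics/scene0.png

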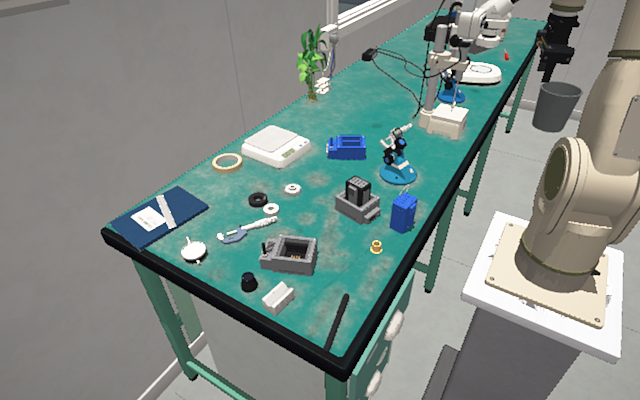

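View pics/top0.png

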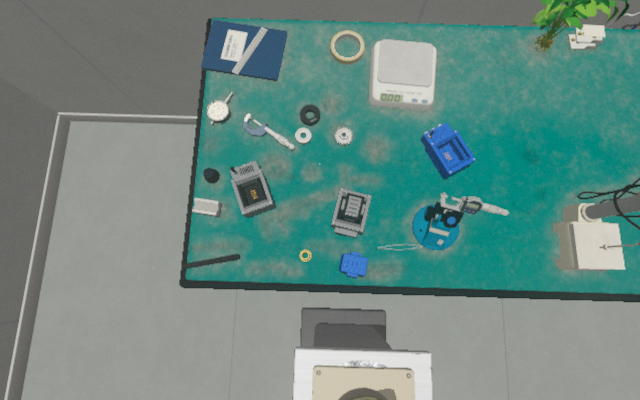

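The real pack is the dark block in the grey charger, at scene (357,190) and top (351,212). The real transmitter is the grey unit at scene (290,255) and top (252,188). The look-alikes are the blue pack at scene (403,212) and top (353,264), and the blue transmitter at scene (347,147) and top (447,150). Next I check close crops and measure.

```bash
cat >> h.py <<'E'
from scipy.spatial.transform import Rotation as R
def world(d):
    K=np.array(d['camera_matrix']);z=d['depth'];v,u=np.mgrid[0:400,0:640]
    p=np.stack([(u-K[0,2])/K[0,0]*z,(v-K[1,2])/K[1,1]*z,z],-1)
    q=np.array(d['rotation']); M=R.from_quat(q).as_matrix() if q.size==4 else q
    return p@M.T+np.array(d['xyz'])
E
python3 - <<'E'
from h import *
t=load('top0'); s=load('scene0')
a=cv2.resize(t['color'][175:245,300:400],(500,350),interpolation=cv2.INTER_CUBIC)
b=cv2.resize(t['color'][150:220,215:285],(300,300),interpolation=cv2.INTER_CUBIC)
c=cv2.resize(s['color'][165:235,320:420],(400,280),interpolation=cv2.INTER_CUBIC)
e=cv2.resize(s['color'][225:285,250:330],(400,300),interpolation=cv2.INTER_CUBIC)
im=np.zeros((600,800,3),np.uint8); im[:300,:428]=cv2.resize(a,(428,300)); im[:300,430:730]=b; im[300:580,:400]=c; im[300:600,400:800]=e
cv2.imwrite('pics/crops.png',im[:,:,::-1])
W=world(t); Ws=world(s)
print('bench z',W[150,300],W[230,270])
for n,X,cen in [('top',W,(0.46,0.04)),('scene',Ws,(0.46,0.04)),('top',W,(0.52,0.285)),('scene',Ws,(0.52,.285))]:
    m=(np.hypot(X[...,0]-cen[0],X[...,1]-cen[1])<0.09)
    z=X[...,2]
    for lo,hi in [(0.018,0.030),(0.030,.04),(0.043,0.053),(0.085,0.105)]:
        k=m&(z>lo)&(z<hi)
        if k.sum()<8: continue
        P=X[k][:,:2].astype(np.float32)
        rc=cv2.minAreaRect(P); print(n,cen,lo,hi,k.sum(),np.round(rc[0],4),np.round(rc[1],4),round(rc[2],1),np.median(z[k]).round(4))
E
```

```text
bench z [0.63323249 0.16625371 0.00295104] [0.42362271 0.23210773 0.00125771]
top (0.46, 0.04) 0.018 0.03 149 [0.452  0.0559] [0.0975 0.0582] 23.8 0.0241
top (0.46, 0.04) 0.03 0.04 120 [0.4667 0.0355] [0.0689 0.076 ] 77.8 0.035
top (0.46, 0.04) 0.043 0.053 558 [0.4749 0.0361] [0.0777 0.0916] 77.5 0.0479
top (0.46, 0.04) 0.085 0.105 500 [0.4751 0.036 ] [0.0533 0.0564] 76.9 0.096
scene (0.46, 0.04) 0.018 0.03 219 [0.4618 0.0623] [0.1178 0.0576] 27.6 0.0236
scene (0.46, 0.04) 0.03 0.04 148 [0.4531 0.0512] [0.1461 0.0721] 24.0 0.0354
scene (0.46, 0.04) 0.043 0.053 332 [0.477  0.0367] [0.0811 0.0944] 77.4 0.0465
scene (0.46, 0.04) 0.085 0.105 279 [0.4761 0.0372] [0.0546 0.0571] 80.0 0.0946
top (0.52, 0.285) 0.018 0.03 102 [0.517  0.3086] [0.1272 0.1325] 22.1 0.0254
top (0.52, 0.285) 0.03 0.04 483 [0.5149 0.3076] [0.1215 0.1324] 22.2 0.0357
top (0.52, 0.285) 0.043 0.053 620 [0.5212 0.2807] [0.113  0.0778] 22.2 0.0476
scene (0.52, 0.285) 0.018 0.03 274 [0.5127 0.3129] [0.1318 0.1234] 28.4 0.0247
scene (0.52, 0.285) 0.03 0.04 517 [0.515  0.3098] [0.1203 0.129 ] 22.4 0.0351
scene (0.52, 0.285) 0.043 0.053 566 [0.5227 0.2824] [0.1134 0.0809] 21.9 0.0468
```

View pics/crops.png

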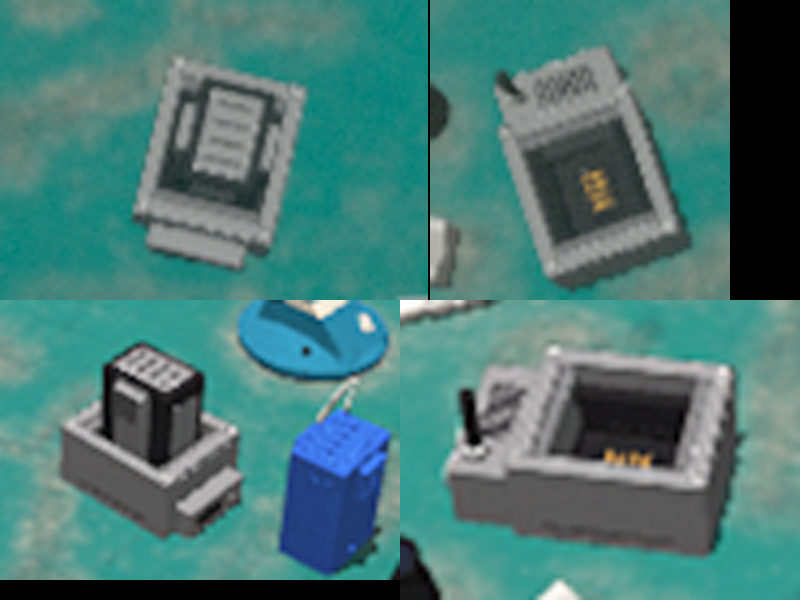

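The crops confirm the choice: the dark pack with light tabs sits in the grey charger with its step on -x, and the grey transmitter has an aerial and an empty socket. Next I refine the poses and map obstacle heights.

```bash
cat > fit.py <<'E'
from h import *
from scipy.optimize import least_squares
def fit(P,cx,cy,yaw,LX,LY):
    # robust: outline extents in rotated frame by percentiles, optimise yaw with minAreaRect
    best=None
    for a in np.radians(np.arange(yaw-4,yaw+4,.1)):
        c,s=np.cos(a),np.sin(a); q=(P-[cx,cy])@np.array([[c,-s],[s,c]])
        lo=np.percentile(q,1,0);hi=np.percentile(q,99,0); A=np.prod(hi-lo)
        if best is None or A<best[0]: best=(A,a,lo,hi)
    A,a,lo,hi=best;c,s=np.cos(a),np.sin(a); m=(lo+hi)/2
    return np.round([cx+c*m[0]-s*m[1],cy+s*m[0]+c*m[1]],4),np.degrees(a).round(2),np.round(hi-lo,4)
if __name__=='__main__':
    for n in ['top0','scene0']:
        X=world(load(n));z=X[...,2]
        m=(np.hypot(X[...,0]-.475,X[...,1]-.036)<.065)
        print(n,'charger',fit(X[m&(z>.043)&(z<.053)][:,:2],.475,.036,-12.5,0,0))
        print(n,'packtop',fit(X[m&(z>.09)&(z<.105)][:,:2],.475,.036,-12.5,0,0), np.median(z[m&(z>.09)]))
        q=(X[...,:2]-[.51,.277]);a=np.radians(22);qx=q[...,0]*np.cos(a)+q[...,1]*np.sin(a);qy=-q[...,0]*np.sin(a)+q[...,1]*np.cos(a)
        m=(abs(qx)<.05)&(abs(qy)<.05)
        print(n,'tx',fit(X[m&(z>.043)&(z<.053)][:,:2],.51,.277,22,0,0))
        # inner floor
        m2=(abs(qx)<.035)&(abs(qy)<.027)
        print('inner z pct',np.percentile(z[m2],[2,10,30,50,70,90]).round(4))
    X=world(load('top0'));z=X[...,2]
    for x0 in np.arange(.1,.85,.05):
        print(round(x0,2),[int(1000*np.nan_to_num(np.max(z[(abs(X[...,0]-x0)<.025)&(abs(X[...,1]-y0)<.025)&(z<.7)],initial=0))) for y0 in np.arange(-.65,.5,.05)])
E
python3 fit.py
```

```text
top0 charger (array([0.4749, 0.0363]), np.float64(-11.7), array([0.0901, 0.0771]))
top0 packtop (array([0.4746, 0.0361]), np.float64(-8.6), array([0.0548, 0.0489])) 0.09611838504752701
top0 tx (array([0.5112, 0.2766]), np.float64(22.7), array([0.0898, 0.0768]))
inner z pct [0.0059 0.0077 0.0099 0.0152 0.0354 0.0457]
scene0 charger (array([0.4763, 0.0382]), np.float64(-11.1), array([0.0907, 0.0776]))
scene0 packtop (array([0.4766, 0.0405]), np.float64(-10.6), array([0.0551, 0.0443])) 0.09510124187345992
scene0 tx (array([0.5124, 0.2782]), np.float64(22.5), array([0.09  , 0.0782]))
inner z pct [0.0064 0.0076 0.0132 0.0295 0.0355 0.0459]
0.1 [0, 0, 0, 0, 0, 0, 0, 0, 0, 0, 4, 17, 16, 83, 16, 16, 3, 0, 0, 0, 0, 0, 0]
0.15 [0, 0, 0, 0, 0, 0, 0, 0, 0, 0, 3, 4, 4, 5, 4, 5, 4, 0, 0, 0, 0, 0, 0]
0.2 [0, 0, 0, 0, 0, 0, 0, 0, 0, 0, 0, 0, 0, 0, 0, 0, 0, 0, 0, 0, 0, 0, 0]
0.25 [0, 0, 0, 0, 0, 0, 0, 0, 0, 0, 0, 0, 0, 0, 0, 0, 0, 0, 0, 0, 0, 0, 0]
0.3 [7, 5, 6, 6, 6, 5, 6, 6, 5, 6, 7, 5, 5, 87, 83, 6, 6, 5, 5, 6, 7, 5, 3]
0.35 [7, 73, 77, 78, 76, 5, 5, 5, 7, 5, 6, 5, 6, 90, 90, 7, 24, 6, 5, 16, 18, 17, 16]
0.4 [6, 73, 105, 196, 247, 5, 5, 5, 13, 48, 44, 15, 12, 48, 27, 5, 6, 6, 5, 5, 5, 5, 4]
0.45 [6, 72, 175, 240, 243, 6, 6, 114, 116, 127, 125, 17, 7, 98, 100, 50, 6, 6, 50, 51, 33, 33, 4]
0.5 [6, 14, 65, 241, 210, 5, 5, 114, 126, 126, 112, 6, 6, 100, 99, 6, 5, 47, 51, 51, 33, 33, 5]
0.55 [13, 10, 25, 35, 5, 6, 5, 5, 6, 49, 6, 6, 5, 5, 49, 5, 5, 5, 53, 77, 50, 37, 4]
0.6 [6, 5, 5, 6, 5, 6, 6, 6, 51, 51, 51, 5, 5, 6, 5, 6, 5, 5, 38, 39, 25, 12, 4]
0.65 [6, 6, 6, 5, 6, 6, 6, 7, 51, 51, 76, 5, 5, 6, 21, 13, 17, 20, 19, 14, 5, 5, 4]
0.7 [5, 6, 6, 5, 6, 5, 6, 6, 48, 51, 74, 5, 6, 6, 22, 17, 18, 16, 16, 14, 25, 24, 3]
0.75 [5, 7, 5, 6, 6, 6, 6, 6, 5, 17, 39, 43, 42, 37, 5, 18, 19, 5, 6, 10, 23, 25, 3]
0.8 [7, 6, 6, 6, 6, 6, 6, 5, 6, 33, 49, 49, 49, 39, 6, 5, 5, 5, 6, 6, 12, 4, 7]
```

>>> drive_tool([
  {"x":0.128,"y":-0.096,"z":-0.068,"rz":-0.1,"fingers":1},
  {"x":0.256,"y":-0.193,"z":-0.068,"rz":-0.2,"fingers":1},
  {"x":0.256,"y":-0.193,"z":-0.068,"rz":-0.2,"fingers":1},
  {"x":0.256,"y":-0.193,"z":-0.068,"rz":-0.2,"fingers":1},
  {"x":0.256,"y":-0.193,"z":-0.068,"rz":-0.2,"fingers":1},
  {"x":0.468,"y":-0.535,"z":-0.04,"rz":-0.425,"fingers":1},
  {"x":0.468,"y":-0.535,"z":-0.03,"rz":-0.425,"fingers":1},
  {"x":0.468,"y":-0.535,"z":-0.02,"rz":-0.425,"fingers":1},
  {"x":0.468,"y":-0.535,"z":-0.008,"rz":-0.425,"fingers":1},
  {"x":0.468,"y":-0.535,"z":-0.008,"rz":-0.425,"fingers":1},
  {"x":0.468,"y":-0.535,"z":-0.008,"rz":-0.425,"fingers":1},
  {"x":0.468,"y":-0.535,"z":-0.008,"rz":-0.425,"fingers":1},
])

```text
validation failed for argument at $.pl...
```

>>> drive_tool([
  {"rx":0.0,"ry":0.0,"rz":-0.1,"x":0.128,"y":-0.096,"z":-0.068,"fingers":1.0},
  {"rx":0.0,"ry":0.0,"rz":-0.2,"x":0.256,"y":-0.193,"z":-0.068,"fingers":1.0},
  {"rx":0.0,"ry":0.0,"rz":-0.2,"x":0.256,"y":-0.193,"z":-0.068,"fingers":1.0},
  {"rx":0.0,"ry":0.0,"rz":-0.2,"x":0.256,"y":-0.193,"z":-0.068,"fingers":1.0},
  {"rx":0.0,"ry":0.0,"rz":-0.2,"x":0.256,"y":-0.193,"z":-0.068,"fingers":1.0},
  {"rx":0.0,"ry":0.0,"rz":-0.425,"x":0.468,"y":-0.535,"z":-0.04,"fingers":1.0},
])

```text
time: 1.95
ee_pos: [0.3709, -0.3012, 0.3547]
eef_rot: [0.765, 0.643, 0.0, 0.001]
ft_force: [0.6, 0.3, 0.6]
width: 0.0869
```

```bash
cat >> h.py <<'E'
def go(px,py,pz,yaw,cmd=None):
    """shift/turn in tool axes from the current pose to TCP (px,py,pz), tool down with tool x at yaw deg"""
    s=monitor.read_state(); p=np.array(s['ee_pos']);Rm=R.from_quat(s['eef_rot'])
    if cmd is not None: p=np.array(cmd[:3]);
    c=np.radians(yaw); T=R.from_matrix(np.array([[np.cos(c),np.sin(c),0],[np.sin(c),-np.cos(c),0],[0,0,-1]]))
    d=Rm.inv().apply(np.array([px,py,pz])-p); rv=(Rm.inv()*T).as_rotvec()/(2*np.pi)
    print('t',s['time'],'p',p.round(4),'yaw',np.degrees(np.arctan2(Rm.as_matrix()[1,0],Rm.as_matrix()[0,0])).round(2),'tilt',np.degrees(np.arccos(-Rm.as_matrix()[2,2])).round(2))
    print('shift xyz',d.round(4),'turn',rv.round(4),'F',np.round(s['ft_force'],1),'w',round(float(s['width']),4),'q',np.round(s['joint_positions'],2))
E
python3 -c "
from h import *
go(.475,.036,.30,168.3)"
```

```text
t 1.95 p [ 0.3709 -0.3012  0.3547] yaw 80.1 tilt 0.13
shift xyz [0.3502 0.0445 0.0545] turn [ 2.00e-04  4.00e-04 -2.45e-01] F [0.6 0.3 0.6] w 0.0869 q [ 1.   -0.   -0.41  1.72 -0.    1.43  0.42]
```

>>> drive_tool([
  {"rz":-0.245,"x":0.35,"y":0.0445,"z":0.02,"fingers":1.0},
  {"rz":-0.245,"x":0.35,"y":0.0445,"z":0.03,"fingers":1.0},
  {"rz":-0.245,"x":0.35,"y":0.0445,"z":0.0545,"fingers":1.0},
  {"rz":-0.245,"x":0.35,"y":0.0445,"z":0.0545,"fingers":1.0},
  {"rz":-0.245,"x":0.35,"y":0.0445,"z":0.0545,"fingers":1.0},
  {"rz":-0.245,"x":0.35,"y":0.0445,"z":0.0545,"fingers":1.0},
  {"rz":-0.245,"x":0.35,"y":0.0445,"z":0.0545,"fingers":1.0},
  {"rz":-0.245,"x":0.35,"y":0.0445,"z":0.0545,"fingers":1.0},
  {"rz":-0.245,"x":0.35,"y":0.0445,"z":0.0545,"fingers":1.0},
])

```text
validation failed for argument at $.pl...
```

```bash
python3 -c "
from h import *
go(.475,.036,.13,168.3)
d=snap('wrist','w1'); print(d['camera_matrix'],d['xyz'],d['rotation'])"
```

```text
t 1.95 p [ 0.3709 -0.3012  0.3547] yaw 80.1 tilt 0.13
shift xyz [0.3503 0.0442 0.2245] turn [ 2.00e-04  4.00e-04 -2.45e-01] F [0.6 0.3 0.6] w 0.0869 q [ 1.   -0.   -0.41  1.72 -0.    1.43  0.42]
[[309.70691629   0.         321.34140616]
 [  0.         309.70691629 197.58860268]
 [  0.           0.           1.        ]] [ 0.38390812 -0.22191032  0.44714914] [ 0.98540435 -0.08558956 -0.01220378  0.1466416 ]
```

View pics/w1.png

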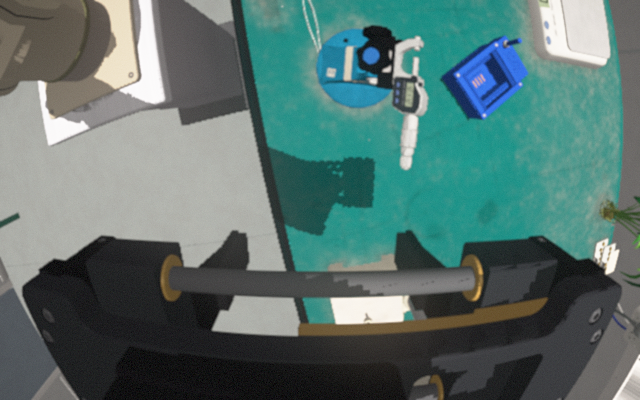

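The wrist view shows the gripper's underside, the hobby microscope at (370,70) and the blue transmitter at (487,78). My last plan was refused because rows need every key.

>>> drive_tool([
  {"rx":0.0,"ry":0.0,"rz":-0.245,"x":0.35,"y":0.0445,"z":0.02,"fingers":1.0},
  {"rx":0.0,"ry":0.0,"rz":-0.245,"x":0.35,"y":0.0445,"z":0.03,"fingers":1.0},
  {"rx":0.0,"ry":0.0,"rz":-0.245,"x":0.35,"y":0.0445,"z":0.0545,"fingers":1.0},
  {"rx":0.0,"ry":0.0,"rz":-0.245,"x":0.35,"y":0.0445,"z":0.0545,"fingers":1.0},
  {"rx":0.0,"ry":0.0,"rz":-0.245,"x":0.35,"y":0.0445,"z":0.0545,"fingers":1.0},
  {"rx":0.0,"ry":0.0,"rz":-0.245,"x":0.35,"y":0.0445,"z":0.0545,"fingers":1.0},
  {"rx":0.0,"ry":0.0,"rz":-0.245,"x":0.35,"y":0.0445,"z":0.0545,"fingers":1.0},
  {"rx":0.0,"ry":0.0,"rz":-0.245,"x":0.35,"y":0.0445,"z":0.0545,"fingers":1.0},
  {"rx":0.0,"ry":0.0,"rz":-0.245,"x":0.35,"y":0.0445,"z":0.0545,"fingers":1.0},
])

```text
time: 3.12
ee_pos: [0.4755, 0.0334, 0.2993]
eef_rot: [0.104, 0.995, -0.0, 0.0]
ft_force: [-0.4, -0.0, 0.3]
width: 0.087
```

```bash
python3 -c "
from h import *
go(.475,.036,.13,168.3)
d=snap('wrist','w2'); print(d['camera_matrix'],d['xyz'],d['rotation'])"
```

```text
t 3.125 p [0.4755 0.0334 0.2993] yaw 168.09 tilt 0.01
shift xyz [0.0011 0.0024 0.1693] turn [-0.      0.     -0.0006] F [-0.4 -0.   0.3] w 0.087 q [ 0.63  0.05 -0.81  1.79  0.04  1.32  1.18]
[[309.70691629   0.         321.34140616]
 [  0.         309.70691629 197.58860268]
 [  0.           0.           1.        ]] [0.39712259 0.0505643  0.39176876] [0.76841529 0.62311757 0.09140745 0.11360948]
```

View pics/w2.png

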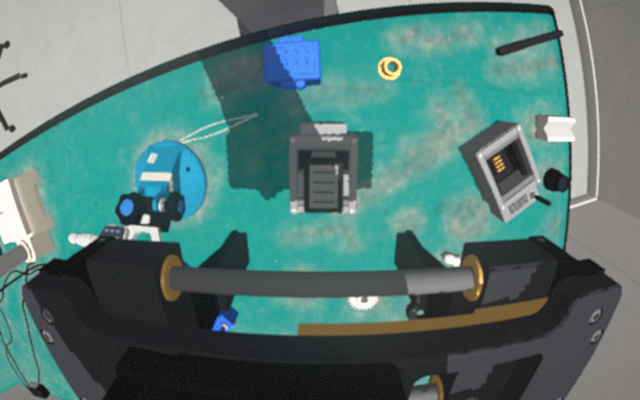

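The pack sits in the charger at (325,185), and the transmitter is at (503,170). I fit both from this view with the fisheye model.

```bash
cat >> h.py <<'E'
def worldf(d):
    K=np.array(d['camera_matrix']);z=d['depth'];v,u=np.mgrid[0:400,0:640]
    a=(u-K[0,2])/K[0,0]; b=(v-K[1,2])/K[1,1]; th=np.hypot(a,b)+1e-9
    t=np.tan(np.clip(th,0,1.5)); p=np.stack([a/th*t*z,b/th*t*z,z],-1)
    return p@R.from_quat(d['rotation']).as_matrix().T+np.array(d['xyz'])
E
python3 - <<'E'
from h import *
from fit import fit
X=worldf(load('w2'));z=X[...,2]
print('bench',X[60,430],X[200,420])
m=(np.hypot(X[...,0]-.475,X[...,1]-.036)<.07)
def rep(n,P,*a): print(n,len(P),fit(P,*a),cv2.minAreaRect(P.astype(np.float32)))
rep('charger',X[m&(z>.043)&(z<.052)][:,:2],.475,.036,-12,0,0)
rep('pack',X[m&(z>.09)&(z<.105)][:,:2],.475,.036,-12,0,0)
q=(X[...,:2]-[.511,.277]);a=np.radians(22.5);qx=q[...,0]*np.cos(a)+q[...,1]*np.sin(a);qy=-q[...,0]*np.sin(a)+q[...,1]*np.cos(a)
m=(abs(qx)<.052)&(abs(qy)<.05)
rep('tx',X[m&(z>.040)&(z<.055)][:,:2],.511,.277,22.5,0,0)
print(np.median(z[m&(z>.04)&(z<.055)]))
m2=(abs(qx)<.022)&(abs(qy)<.015)
print('floor?',np.percentile(z[m2],[10,30,50,70,90]).round(4))
# profile along y in socket for lips, top + w2
for n in ['top0','scene0','w2']:
    d=load(n); Y=worldf(d) if n=='w2' else world(d)
    q=(Y[...,:2]-[.511,.277]);qx=q[...,0]*np.cos(a)+q[...,1]*np.sin(a);qy=-q[...,0]*np.sin(a)+q[...,1]*np.cos(a)
    print(n)
    for y in np.arange(-42,43,3)/1e3:
        k=(abs(qx)<.02)&(abs(qy-y)<.0015)
        print(int(y*1e3),(Y[k][:,2]*1e3).round(0).astype(int)[:14], end=' | ')
    print()
E
```

```text
bench [0.36042597 0.20029015 0.00196755] [0.54335087 0.15698469 0.00125631]
charger 2217 (array([0.4729, 0.0359]), np.float64(-12.9), array([0.0907, 0.0771])) ((0.47299832105636597, 0.03588823229074478), (0.07804527878761292, 0.0918947085738182), 77.67687225341797)
pack 2447 (array([0.4729, 0.036 ]), np.float64(-13.0), array([0.0544, 0.0504])) ((0.4729648232460022, 0.03595593944191933), (0.05269571766257286, 0.055361371487379074), 77.5879898071289)
tx 1993 (array([0.5096, 0.276 ]), np.float64(22.4), array([0.0906, 0.0778])) ((0.509894073009491, 0.27655917406082153), (0.0927661657333374, 0.07965709269046783), 22.073232650756836)
0.04712858012265447
floor? [0.008  0.01   0.0139 0.0145 0.0153]
top0
-42 [ 2  1  3  4  2  5  1  1  5 -1  1  4 -2  1] | -39 [50 48 49 48 40 47 11 44 24 -1 50 38  0 46] | -36 [47 48 48 47 49 50 48 50 54 47 49 47 51 49] | -33 [48 49 47 47 49 49 49 47 48 49 48 46 49 46] | -30 [47 36 47 36 46 45 34 47 47 34 46 48] | -27 [37 37 34 35 35 33 38 38 32 36 36 41 35 35] | -24 [37 34 37 34 37 39 36 37 37 36 36 39 36 39] | -21 [33 36 32 33 35 34 34] | -18 [ 9  9  8  9  6 10
[... 2362 characters left out ...]
5 16 14 14] | 0 [14 14 14 14 14 15 15 15 15 14 14 15 14 15] | 3 [15 15 13 14 15 13 14 15 14 15 14 14 14 14] | 6 [15 15 14 14 15 15 14 14 14 14 13 14 14 14] | 9 [15 13 16 14 14 15 14 13 14 15 16 15 15 14] | 12 [ 8  8  9  8  8  8  8  9  9 10  9  7  7] | 15 [ 9  9  8  9  9 10 10  9  8  8  8  9  8  8] | 18 [ 9  9  8  9 10  8  7  8  7  9  9  8  7  9] | 21 [35  9 33 35  8 29 33 35  8 27 30 35 35  8] | 24 [ 9 26 29 35 35 36  8 10 27 35 36 38  9  9] | 27 [36  8 11 36  8  8  9 37  9 35  9  9  9 38] | 30 [34 35 38 40 44 11 34 36 39 41 43 48 12 36] | 33 [46 47 48 47 48 48 48 42 47 47 48 41 47 47] | 36 [46 48 46 47 49 47 47 48 47 47 50 48 48 48] | 39 [48 47 49 48 46 47 46 47 46 48 48 48 47 47] | 42 [] |
```

```bash
python3 -c "
from h import *
go(.474,.0365,.13,167.6)"
```

```text
t 3.175 p [0.4755 0.0333 0.2993] yaw 168.09 tilt 0.01
shift xyz [0.0022 0.0029 0.1693] turn [-0.      0.      0.0014] F [-0.7  0.6 -0.1] w 0.0871 q [ 0.64  0.05 -0.81  1.79  0.04  1.32  1.18]
```

>>> drive_tool([
  {"rx":0.0,"ry":0.0,"rz":0.0014,"x":0.0022,"y":0.0029,"z":0.06,"fingers":1.0},
  {"rx":0.0,"ry":0.0,"rz":0.0014,"x":0.0022,"y":0.0029,"z":0.12,"fingers":1.0},
  {"rx":0.0,"ry":0.0,"rz":0.0014,"x":0.0022,"y":0.0029,"z":0.15,"fingers":1.0},
  {"rx":0.0,"ry":0.0,"rz":0.0014,"x":0.0022,"y":0.0029,"z":0.169,"fingers":1.0},
  {"rx":0.0,"ry":0.0,"rz":0.0014,"x":0.0022,"y":0.0029,"z":0.169,"fingers":0.75},
  {"rx":0.0,"ry":0.0,"rz":0.0014,"x":0.0022,"y":0.0029,"z":0.169,"fingers":0.75},
], squeeze=25)

```text
time: 3.92
ee_pos: [0.4748, 0.0367, 0.1315]
eef_rot: [0.11, 0.994, 0.0, 0.001]
ft_force: [-0.2, -0.9, 0.7]
width: 0.0744
```

```bash
python3 -c "
from h import *
go(.474,.0365,.13,167.6)
d=snap('wrist','w3')
from fit import fit
X=worldf(d);z=X[...,2]
m=(np.hypot(X[...,0]-.475,X[...,1]-.036)<.07)
for lo,hi in [(.043,.052),(.09,.105)]:
  P=X[m&(z>lo)&(z<hi)][:,:2]; print(len(P)); 
  if len(P)>20: print(fit(P,.475,.036,-12,0,0))
"
```

```text
t 3.925 p [0.4748 0.0367 0.1315] yaw 167.37 tilt 0.11
shift xyz [ 0.0008 -0.0004  0.0015] turn [ 0.      0.0003 -0.0006] F [-0.2 -0.9  0.7] w 0.0744 q [ 0.56  0.26 -0.8   1.99  0.23  0.98  1.  ]
5653
(array([0.4612, 0.0388]), np.float64(-12.6), array([0.0659, 0.0769]))
7327
(array([0.4733, 0.0377]), np.float64(-12.5), array([0.0548, 0.0927]))
```

View pics/w3.png

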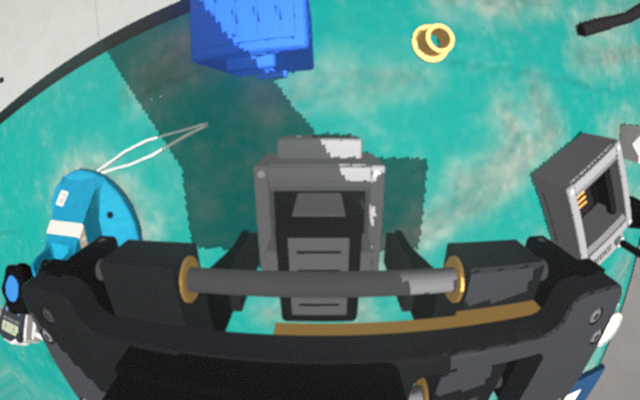

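The fingers straddle the pack evenly: finger edges at columns 248 and 388, pack centre at about 319. I close now.

>>> drive_tool([
  {"rx":0.0,"ry":0.0,"rz":0.0,"x":0.0,"y":0.0,"z":0.001,"fingers":0.55},
  {"rx":0.0,"ry":0.0,"rz":0.0,"x":0.0,"y":0.0,"z":0.001,"fingers":0.45},
  {"rx":0.0,"ry":0.0,"rz":0.0,"x":0.0,"y":0.0,"z":0.001,"fingers":0.4},
  {"rx":0.0,"ry":0.0,"rz":0.0,"x":0.0,"y":0.0,"z":0.001,"fingers":0.4},
  {"rx":0.0,"ry":0.0,"rz":0.0,"x":0.0,"y":0.0,"z":0.001,"fingers":0.4},
  {"rx":0.0,"ry":0.0,"rz":0.0,"x":0.0,"y":0.0,"z":0.001,"fingers":0.4},
], squeeze=25)

```text
time: 4.72
ee_pos: [0.4742, 0.0364, 0.1293]
eef_rot: [0.11, 0.994, -0.0, 0.0]
ft_force: [0.2, -2.5, 3.0]
width: 0.04
```

```bash
python3 -c "
from h import *
go(.474,.0365,.13,167.6)"
```

```text
t 4.725 p [0.4742 0.0364 0.1293] yaw 167.37 tilt 0.03
shift xyz [ 0.0002  0.0001 -0.0007] turn [-0.      0.0001 -0.0006] F [ 0.2 -2.5  3. ] w 0.04 q [ 0.56  0.26 -0.8   1.99  0.23  0.97  1.  ]
```

>>> drive_tool([
  {"rx":0.0,"ry":0.0,"rz":0.0,"x":0.0,"y":0.0,"z":-0.002,"fingers":0.4},
  {"rx":0.0,"ry":0.0,"rz":0.0,"x":0.0,"y":0.0,"z":-0.004,"fingers":0.4},
], squeeze=30)

```text
time: 4.97
ee_pos: [0.474, 0.0366, 0.1334]
eef_rot: [0.11, 0.994, 0.0, 0.0]
ft_force: [0.7, -2.0, 1.8]
width: 0.04
```

>>> drive_tool([
  {"rx":0.0,"ry":0.0,"rz":0.0,"x":0.0,"y":0.0,"z":-0.006,"fingers":0.4},
  {"rx":0.0,"ry":0.0,"rz":0.0,"x":0.0,"y":0.0,"z":-0.012,"fingers":0.4},
  {"rx":0.0,"ry":0.0,"rz":0.0,"x":0.0,"y":0.0,"z":-0.02,"fingers":0.4},
  {"rx":0.0,"ry":0.0,"rz":0.0,"x":0.0,"y":0.0,"z":-0.03,"fingers":0.4},
  {"rx":0.0,"ry":0.0,"rz":0.0,"x":0.0,"y":0.0,"z":-0.045,"fingers":0.4},
  {"rx":0.0,"ry":0.0,"rz":0.0,"x":0.0,"y":0.0,"z":-0.065,"fingers":0.4},
  {"rx":0.0,"ry":0.0,"rz":0.0,"x":0.0,"y":0.0,"z":-0.087,"fingers":0.4},
  {"rx":0.0,"ry":0.0,"rz":0.0,"x":0.0,"y":0.0,"z":-0.087,"fingers":0.4},
])

```text
time: 5.98
ee_pos: [0.4749, 0.0368, 0.2221]
eef_rot: [0.11, 0.994, -0.0, 0.002]
ft_force: [1.0, 0.5, -3.9]
width: 0.0403
```

```bash
python3 -c "
from h import *
d=snap('wrist','w4'); snap('top','top4')
go(.5108,.2767,.22,202.2)
X=worldf(d);z=X[...,2]
m=(np.hypot(X[...,0]-.475,X[...,1]-.036)<.07)
from fit import fit
k=m&(z>.17)&(z<.2); print(k.sum(),np.median(z[k]),fit(X[k][:,:2],.475,.036,-12,0,0))
q=(X[...,:2]-[.511,.277]);a=np.radians(22.5);qx=q[...,0]*np.cos(a)+q[...,1]*np.sin(a);qy=-q[...,0]*np.sin(a)+q[...,1]*np.cos(a)
m=(abs(qx)<.052)&(abs(qy)<.05)
P=X[m&(z>.040)&(z<.055)][:,:2]
print('tx',fit(P,.511,.277,22.5,0,0),cv2.minAreaRect(P.astype(np.float32)))
"
```

```text
t 6.075 p [0.4738 0.0365 0.2201] yaw 167.37 tilt 0.03
shift xyz [ 0.0164  0.2425 -0.    ] turn [-0.0001  0.     -0.0967] F [ 0.2  0.2 -3.5] w 0.0401 q [ 0.61  0.13 -0.83  1.9   0.1   1.15  1.1 ]
8024 0.18830405026089964 (array([0.4733, 0.0377]), np.float64(-12.0), array([0.0541, 0.0596]))
tx (array([0.5096, 0.2759]), np.float64(22.2), array([0.0903, 0.0774])) ((0.5103553533554077, 0.2766513228416443), (0.09389198571443558, 0.08017870038747787), 22.00288963317871)
```

View pics/w4.png

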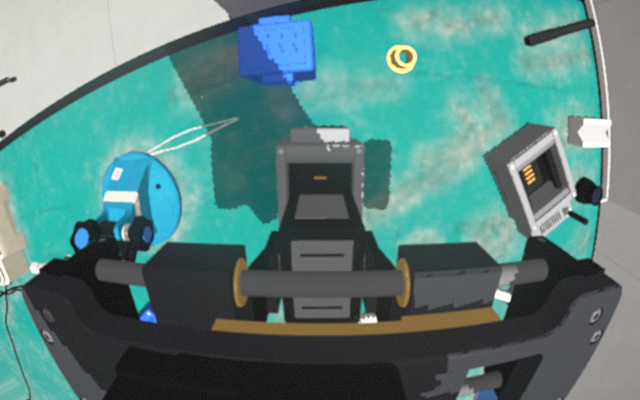

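The pack is in hand, with its weight showing as -3.5 N in z, and the charger socket at (320,180) is empty. I move over the transmitter.

>>> drive_tool([
  {"rx":0.0,"ry":0.0,"rz":-0.015,"x":0.002,"y":0.03,"z":0.0,"fingers":0.4},
  {"rx":0.0,"ry":0.0,"rz":-0.04,"x":0.007,"y":0.08,"z":0.0,"fingers":0.4},
  {"rx":0.0,"ry":0.0,"rz":-0.065,"x":0.011,"y":0.13,"z":0.0,"fingers":0.4},
  {"rx":0.0,"ry":0.0,"rz":-0.085,"x":0.015,"y":0.18,"z":0.0,"fingers":0.4},
  {"rx":0.0,"ry":0.0,"rz":-0.0965,"x":0.0163,"y":0.22,"z":0.0,"fingers":0.4},
  {"rx":0.0,"ry":0.0,"rz":-0.0965,"x":0.0163,"y":0.2425,"z":0.0,"fingers":0.4},
  {"rx":0.0,"ry":0.0,"rz":-0.0965,"x":0.0163,"y":0.2425,"z":0.02,"fingers":0.4},
  {"rx":0.0,"ry":0.0,"rz":-0.0965,"x":0.0163,"y":0.2425,"z":0.035,"fingers":0.4},
  {"rx":0.0,"ry":0.0,"rz":-0.0965,"x":0.0163,"y":0.2425,"z":0.035,"fingers":0.4},
])

```text
time: 7.2
ee_pos: [0.5105, 0.275, 0.1831]
eef_rot: [-0.191, 0.982, -0.001, -0.002]
ft_force: [-0.1, -0.1, -1.9]
width: 0.0402
```

```bash
python3 -c "
from h import *
d=snap('wrist','w5'); t=snap('top','top5'); s=snap('scene','scene5')
go(.5106,.2767,.185,202.1)
a=cv2.resize(s['color'][200:300,230:340],(440,400),interpolation=cv2.INTER_CUBIC)
b=cv2.resize(d['color'][100:300,220:420],(360,360))
im=np.zeros((400,800,3),np.uint8);im[:,:440]=a;im[:360,440:]=b
cv2.imwrite('pics/c5.png',im[:,:,::-1])
X=worldf(d);z=X[...,2]
m=(np.hypot(X[...,0]-.511,X[...,1]-.277)<.07)
from fit import fit
k=m&(z>.14)&(z<.165); print(k.sum(),np.median(z[k]),fit(X[k][:,:2],.511,.277,22,0,0))
q=(X[...,:2]-[.511,.277]);a=np.radians(22.5);qx=q[...,0]*np.cos(a)+q[...,1]*np.sin(a);qy=-q[...,0]*np.sin(a)+q[...,1]*np.cos(a)
m=(abs(qx)<.052)&(abs(qy)<.05)
P=X[m&(z>.040)&(z<.055)][:,:2]
print(len(P),fit(P,.511,.277,22.5,0,0))
"
```

```text
t 7.35 p [0.5113 0.2763 0.1856] yaw -157.93 tilt 0.03
shift xyz [0.0005 0.0007 0.0006] turn [-0.0001  0.0001 -0.0001] F [ 0.4 -0.5 -1.8] w 0.0399 q [ 0.16  0.48 -0.93  1.67  0.41  1.2   1.09]
7675 0.149444718836278 (array([0.509 , 0.2752]), np.float64(21.8), array([0.0541, 0.0598]))
3462 (array([0.4945, 0.2707]), np.float64(22.4), array([0.0582, 0.0771]))
```

View pics/c5.png

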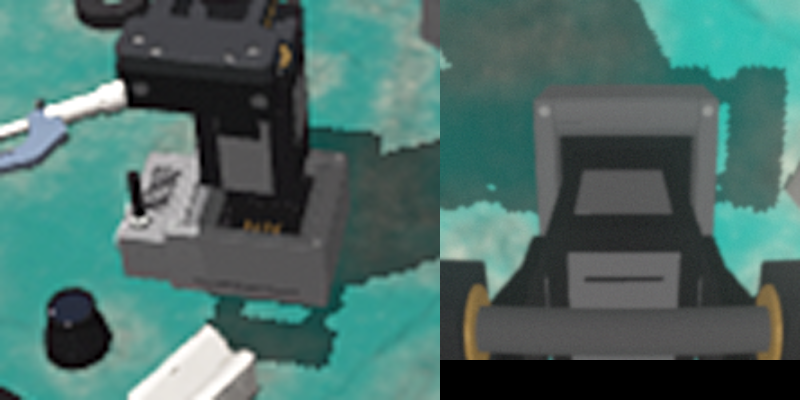

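The pack hangs straight above the socket mouth. I go in slowly, watching force.

>>> drive_tool([
  {"rx":0.0,"ry":0.0,"rz":0.0,"x":0.0,"y":0.0006,"z":0.006,"fingers":0.4},
  {"rx":0.0,"ry":0.0,"rz":0.0,"x":0.0,"y":0.0006,"z":0.012,"fingers":0.4},
  {"rx":0.0,"ry":0.0,"rz":0.0,"x":0.0,"y":0.0006,"z":0.017,"fingers":0.4},
  {"rx":0.0,"ry":0.0,"rz":0.0,"x":0.0,"y":0.0006,"z":0.02,"fingers":0.4},
], squeeze=35)

```text
time: 7.85
ee_pos: [0.5107, 0.2773, 0.1648]
eef_rot: [-0.192, 0.981, -0.0, -0.0]
ft_force: [0.0, -0.3, -1.9]
width: 0.0398
```

>>> drive_tool([
  {"rx":0.0,"ry":0.0,"rz":0.0,"x":0.0,"y":0.0,"z":0.002,"fingers":0.4},
  {"rx":0.0,"ry":0.0,"rz":0.0,"x":0.0,"y":0.0,"z":0.004,"fingers":0.4},
])

```text
time: 8.1
ee_pos: [0.5109, 0.2774, 0.1612]
eef_rot: [-0.192, 0.981, -0.0, 0.0]
ft_force: [0.3, -0.2, -2.6]
width: 0.0397
```

>>> drive_tool([
  {"rx":0.0,"ry":0.0,"rz":0.0,"x":0.0,"y":0.0,"z":0.002,"fingers":0.4},
  {"rx":0.0,"ry":0.0,"rz":0.0,"x":0.0,"y":0.0,"z":0.004,"fingers":0.4},
])

```text
time: 8.35
ee_pos: [0.5109, 0.2774, 0.1572]
eef_rot: [-0.192, 0.981, -0.0, 0.0]
ft_force: [-0.3, -0.2, -2.4]
width: 0.0401
```

>>> drive_tool([
  {"rx":0.0,"ry":0.0,"rz":0.0,"x":0.0,"y":0.0,"z":0.002,"fingers":0.4},
  {"rx":0.0,"ry":0.0,"rz":0.0,"x":0.0,"y":0.0,"z":0.004,"fingers":0.4},
])

```text
time: 8.6
ee_pos: [0.5108, 0.2774, 0.1531]
eef_rot: [-0.192, 0.981, -0.0, 0.0]
ft_force: [-0.3, 0.0, -3.1]
width: 0.0399
```

>>> drive_tool([
  {"rx":0.0,"ry":0.0,"rz":0.0,"x":0.0,"y":0.0,"z":0.002,"fingers":0.4},
  {"rx":0.0,"ry":0.0,"rz":0.0,"x":0.0,"y":0.0,"z":0.004,"fingers":0.4},
])

```text
time: 8.85
ee_pos: [0.5108, 0.2774, 0.1491]
eef_rot: [-0.192, 0.981, -0.0, -0.0]
ft_force: [0.2, 0.3, -2.3]
width: 0.0399
```

>>> drive_tool([
  {"rx":0.0,"ry":0.0,"rz":0.0,"x":0.0,"y":0.0,"z":0.0015,"fingers":0.4},
  {"rx":0.0,"ry":0.0,"rz":0.0,"x":0.0,"y":0.0,"z":0.003,"fingers":0.4},
  {"rx":0.0,"ry":0.0,"rz":0.0,"x":0.0,"y":0.0,"z":0.003,"fingers":0.4},
])

```text
time: 9.22
ee_pos: [0.5108, 0.2773, 0.1461]
eef_rot: [-0.192, 0.981, -0.0, -0.0]
ft_force: [0.3, 0.0, -2.5]
width: 0.0399
```

>>> drive_tool([
  {"rx":0.0,"ry":0.0,"rz":0.0,"x":0.0,"y":0.0,"z":0.001,"fingers":0.4},
  {"rx":0.0,"ry":0.0,"rz":0.0,"x":0.0,"y":0.0,"z":0.002,"fingers":0.4},
  {"rx":0.0,"ry":0.0,"rz":0.0,"x":0.0,"y":0.0,"z":0.002,"fingers":0.4},
])

```text
time: 9.6
ee_pos: [0.5108, 0.2774, 0.1442]
eef_rot: [-0.192, 0.981, -0.0, -0.0]
ft_force: [0.2, -0.1, -2.5]
width: 0.0398
```

>>> drive_tool([
  {"rx":0.0,"ry":0.0,"rz":0.0,"x":0.0,"y":0.0,"z":0.001,"fingers":0.4},
  {"rx":0.0,"ry":0.0,"rz":0.0,"x":0.0,"y":0.0,"z":0.002,"fingers":0.4},
  {"rx":0.0,"ry":0.0,"rz":0.0,"x":0.0,"y":0.0,"z":0.002,"fingers":0.4},
])

```text
time: 9.98
ee_pos: [0.5108, 0.2773, 0.1421]
eef_rot: [-0.192, 0.981, -0.0, -0.0]
ft_force: [0.1, -0.3, -2.8]
width: 0.0393
```

>>> drive_tool([
  {"rx":0.0,"ry":0.0,"rz":0.0,"x":0.0,"y":0.0,"z":0.001,"fingers":0.4},
  {"rx":0.0,"ry":0.0,"rz":0.0,"x":0.0,"y":0.0,"z":0.002,"fingers":0.4},
  {"rx":0.0,"ry":0.0,"rz":0.0,"x":0.0,"y":0.0,"z":0.002,"fingers":0.4},
])

```text
time: 10.35
ee_pos: [0.5108, 0.2774, 0.1401]
eef_rot: [-0.192, 0.981, -0.0, -0.0]
ft_force: [0.3, -0.1, -2.9]
width: 0.0401
```

>>> drive_tool([
  {"rx":0.0,"ry":0.0,"rz":0.0,"x":0.0,"y":0.0,"z":0.001,"fingers":0.4},
  {"rx":0.0,"ry":0.0,"rz":0.0,"x":0.0,"y":0.0,"z":0.002,"fingers":0.4},
  {"rx":0.0,"ry":0.0,"rz":0.0,"x":0.0,"y":0.0,"z":0.002,"fingers":0.4},
])

```text
time: 10.72
ee_pos: [0.5108, 0.2773, 0.1381]
eef_rot: [-0.192, 0.981, -0.0, -0.0]
ft_force: [0.3, -0.2, -2.5]
width: 0.04
```

>>> drive_tool([
  {"rx":0.0,"ry":0.0,"rz":0.0,"x":0.0,"y":0.0,"z":0.001,"fingers":0.4},
  {"rx":0.0,"ry":0.0,"rz":0.0,"x":0.0,"y":0.0,"z":0.0015,"fingers":0.4},
  {"rx":0.0,"ry":0.0,"rz":0.0,"x":0.0,"y":0.0,"z":0.0015,"fingers":0.4},
])

```text
time: 11.1
ee_pos: [0.5108, 0.2773, 0.1367]
eef_rot: [-0.192, 0.981, -0.0, -0.0]
ft_force: [0.2, 0.6, -2.7]
width: 0.0398
```

>>> drive_tool([
  {"rx":0.0,"ry":0.0,"rz":0.0,"x":0.0,"y":0.0,"z":0.001,"fingers":0.4},
  {"rx":0.0,"ry":0.0,"rz":0.0,"x":0.0,"y":0.0,"z":0.0015,"fingers":0.4},
  {"rx":0.0,"ry":0.0,"rz":0.0,"x":0.0,"y":0.0,"z":0.0015,"fingers":0.4},
])

```text
time: 11.48
ee_pos: [0.5108, 0.2774, 0.1352]
eef_rot: [-0.192, 0.981, -0.0, -0.0]
ft_force: [-0.6, -0.3, -2.4]
width: 0.04
```

>>> drive_tool([
  {"rx":0.0,"ry":0.0,"rz":0.0,"x":0.0,"y":0.0,"z":0.001,"fingers":0.4},
  {"rx":0.0,"ry":0.0,"rz":0.0,"x":0.0,"y":0.0,"z":0.0015,"fingers":0.4},
  {"rx":0.0,"ry":0.0,"rz":0.0,"x":0.0,"y":0.0,"z":0.0015,"fingers":0.4},
])

```text
time: 11.85
ee_pos: [0.5109, 0.2774, 0.134]
eef_rot: [-0.192, 0.981, -0.0, 0.0]
ft_force: [-0.6, -0.8, 0.7]
width: 0.0399
```

>>> drive_tool([
  {"rx":0.0,"ry":0.0,"rz":0.0,"x":0.0,"y":0.0,"z":0.001,"fingers":0.4},
  {"rx":0.0,"ry":0.0,"rz":0.0,"x":0.0,"y":0.0,"z":0.001,"fingers":0.4},
])

```text
time: 12.1
ee_pos: [0.5109, 0.2774, 0.1328]
eef_rot: [-0.192, 0.981, 0.0, 0.0]
ft_force: [0.5, -0.4, 2.6]
width: 0.0399
```

>>> drive_tool([
  {"rx":0.0,"ry":0.0,"rz":0.0,"x":0.0,"y":0.0,"z":0.001,"fingers":0.4},
  {"rx":0.0,"ry":0.0,"rz":0.0,"x":0.0,"y":0.0,"z":0.002,"fingers":0.4},
  {"rx":0.0,"ry":0.0,"rz":0.0,"x":0.0,"y":0.0,"z":0.002,"fingers":0.4},
])

```text
time: 12.48
ee_pos: [0.5109, 0.2774, 0.1307]
eef_rot: [-0.192, 0.981, 0.0, 0.0]
ft_force: [-0.4, 0.2, 2.3]
width: 0.0399
```

>>> drive_tool([
  {"rx":0.0,"ry":0.0,"rz":0.0,"x":0.0,"y":0.0,"z":0.001,"fingers":0.4},
  {"rx":0.0,"ry":0.0,"rz":0.0,"x":0.0,"y":0.0,"z":0.001,"fingers":0.4},
])

```text
time: 12.72
ee_pos: [0.5109, 0.2774, 0.1298]
eef_rot: [-0.192, 0.981, 0.0, 0.0]
ft_force: [-0.1, -0.4, 2.6]
width: 0.0403
```

>>> drive_tool([
  {"rx":0.0,"ry":0.0,"rz":0.0,"x":0.0,"y":0.0,"z":0.001,"fingers":0.4},
  {"rx":0.0,"ry":0.0,"rz":0.0,"x":0.0,"y":0.0,"z":0.001,"fingers":0.4},
])

```text
time: 12.98
ee_pos: [0.5109, 0.2774, 0.1288]
eef_rot: [-0.192, 0.981, 0.0, 0.0]
ft_force: [-0.4, -1.4, 3.9]
width: 0.0395
```

>>> drive_tool([
  {"rx":0.0,"ry":0.0,"rz":0.0,"x":0.0,"y":0.0,"z":0.0005,"fingers":0.4},
  {"rx":0.0,"ry":0.0,"rz":0.0,"x":0.0,"y":0.0,"z":0.0005,"fingers":0.4},
])

```text
time: 13.22
ee_pos: [0.5109, 0.2775, 0.1285]
eef_rot: [-0.192, 0.981, -0.0, 0.0]
ft_force: [-0.3, -1.3, 6.2]
width: 0.04
```

>>> drive_tool([
  {"rx":0.0,"ry":0.0,"rz":0.0,"x":0.0,"y":0.0,"z":0.0005,"fingers":0.4},
  {"rx":0.0,"ry":0.0,"rz":0.0,"x":0.0,"y":0.0,"z":0.0005,"fingers":0.4},
])

```text
time: 13.48
ee_pos: [0.511, 0.2775, 0.1284]
eef_rot: [-0.192, 0.981, -0.0, 0.0]
ft_force: [-1.6, -1.8, 9.6]
width: 0.0398
```

>>> drive_tool([
  {"rx":0.0,"ry":0.0,"rz":0.0,"x":0.0,"y":0.0,"z":0.0005,"fingers":0.4},
  {"rx":0.0,"ry":0.0,"rz":0.0,"x":0.0,"y":0.0,"z":0.0005,"fingers":0.4},
])

```text
time: 13.72
ee_pos: [0.5111, 0.2776, 0.1284]
eef_rot: [-0.192, 0.981, -0.0, 0.0]
ft_force: [-2.3, -3.4, 14.9]
width: 0.0399
```

The floor is felt: force rises steeply and the TCP stops at 0.1284 with about 17 N of contact. I release the tabs here.

>>> drive_tool([
  {"rx":0.0,"ry":0.0,"rz":0.0,"x":0.0,"y":0.0,"z":0.0,"fingers":0.55},
  {"rx":0.0,"ry":0.0,"rz":0.0,"x":0.0,"y":0.0,"z":0.0,"fingers":0.62},
  {"rx":0.0,"ry":0.0,"rz":0.0,"x":0.0,"y":0.0,"z":0.0,"fingers":0.8},
  {"rx":0.0,"ry":0.0,"rz":0.0,"x":0.0,"y":0.0,"z":0.0,"fingers":0.9},
  {"rx":0.0,"ry":0.0,"rz":0.0,"x":0.0,"y":0.0,"z":0.0,"fingers":0.9},
])

```text
time: 14.35
ee_pos: [0.5107, 0.2773, 0.127]
eef_rot: [-0.192, 0.981, -0.0, -0.0]
ft_force: [0.3, -0.8, 0.4]
width: 0.0742
```

```bash
python3 -c "
from h import *
go(.5108,.2774,.22,202.1)
d=snap('wrist','w6')
X=worldf(d);z=X[...,2]
m=(np.hypot(X[...,0]-.511,X[...,1]-.277)<.03); print(np.percentile(z[m],[10,50,90]))
"
```

```text
t 14.35 p [0.5107 0.2773 0.127 ] yaw -157.88 tilt 0.03
shift xyz [-0.0001  0.0001 -0.093 ] turn [-0.     -0.0001  0.0001] F [ 0.3 -0.8  0.4] w 0.0742 q [ 0.13  0.55 -0.89  1.72  0.47  1.1   1.04]
[0.09055179 0.15673078 0.17750709]
```

View pics/w6.png

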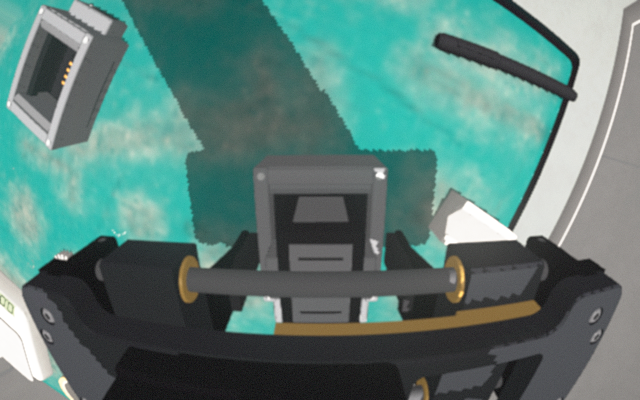

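The fingers are clear on both sides of the seated pack. I lift away and inspect the tabs.

>>> drive_tool([
  {"rx":0.0,"ry":0.0,"rz":0.0,"x":0.0,"y":0.0,"z":-0.02,"fingers":0.95},
  {"rx":0.0,"ry":0.0,"rz":0.0,"x":0.0,"y":0.0,"z":-0.07,"fingers":0.95},
  {"rx":0.0,"ry":0.0,"rz":0.0,"x":0.0,"y":0.0,"z":-0.12,"fingers":0.95},
  {"rx":0.0,"ry":0.0,"rz":0.0,"x":0.0,"y":0.0,"z":-0.12,"fingers":0.95},
])

```text
time: 14.9
ee_pos: [0.5119, 0.2789, 0.2525]
eef_rot: [-0.192, 0.981, 0.001, 0.004]
ft_force: [-0.1, 0.1, -0.4]
width: 0.0825
```

```bash
cat > chk.py <<'E'
from h import *
import sys
from fit import fit
n=sys.argv[1]
d=snap('wrist','w'+n); s=snap('scene','scene'+n)
X=worldf(d);z=X[...,2]
q=(X[...,:2]-[.511,.277]);a=np.radians(22.2);qx=q[...,0]*np.cos(a)+q[...,1]*np.sin(a);qy=-q[...,0]*np.sin(a)+q[...,1]*np.cos(a)
m=(abs(qx)<.05)&(abs(qy)<.05)
rim=m&(z>.043)&(z<.052); top=m&(abs(qx)<.025)&(abs(qy)<.018)&(z>.08)&(z<.12)
print('rim',fit(X[rim][:,:2],.511,.277,22.2,0,0),'z',np.median(z[rim]),'packtop z',np.percentile(z[top],[10,50,90]).round(4))
pk=m&(z>.085)&(z<.11); print('pack top outline',fit(X[pk][:,:2],.511,.277,22.2,0,0))
# tab extents: points 66..90 mm high, |qx|<10mm
t=m&(abs(qx)<.010)&(z>.075)&(z<.11)
print('over tabs',np.percentile(qy[t],[.5,1,99,99.5]).round(4), 'body',np.percentile(qy[m&(abs(qx)>.016)&(abs(qx)<.024)&(z>.075)&(z<.11)],[1,99]).round(4))
im=np.zeros((400,800,3),np.uint8)
im[:,:400]=cv2.resize(d['color'][110:260,240:390],(400,400),interpolation=cv2.INTER_CUBIC)
im[:,400:]=cv2.resize(s['color'][210:290,250:330],(400,400),interpolation=cv2.INTER_CUBIC)
cv2.imwrite(f'pics/c{n}.png',im[:,:,::-1]); go(.5108,.2774,.15,202.1)
E
python3 chk.py 7
```

```text
rim (array([0.5094, 0.2769]), np.float64(22.4), array([0.0891, 0.0766])) z 0.04766350956537513 packtop z [0.0961 0.097  0.0979]
pack top outline (array([0.5096, 0.2772]), np.float64(22.1), array([0.0546, 0.0507]))
over tabs [-0.0257 -0.0254  0.0269  0.0271] body [-0.0186  0.0202]
t 15.0 p [0.5109 0.2774 0.2482] yaw -157.88 tilt 0.09
shift xyz [0.0003 0.0001 0.0982] turn [-0.0001  0.0002  0.0001] F [-0.1  0.  -0.1] w 0.0828 q [ 0.19  0.42 -0.97  1.6   0.36  1.3   1.12]
```

View pics/c7.png

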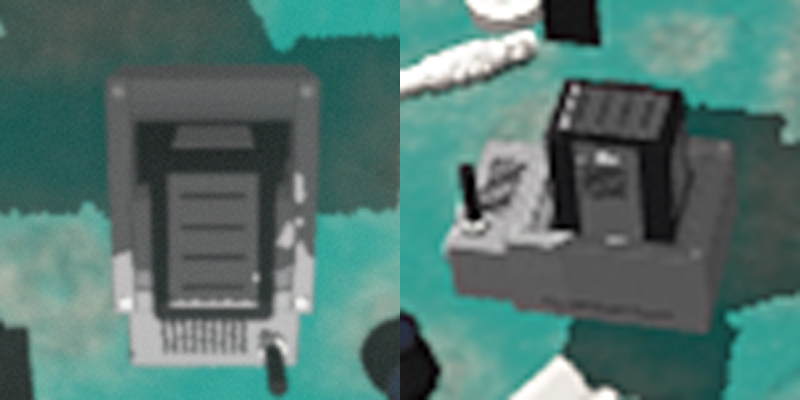

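View pics/w7.png

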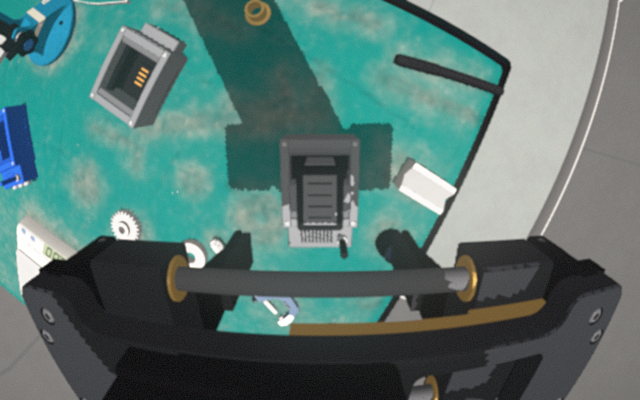

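Both tabs measure about 26 mm either side of the pack's centre (26.5 mm at rest). The top is at 97 mm, which matches a locked pack. As a check I push down gently on top with shut fingers.

>>> drive_tool([
  {"rx":0.0,"ry":0.0,"rz":0.0,"x":0.0,"y":0.0,"z":0.0,"fingers":0.3},
  {"rx":0.0,"ry":0.0,"rz":0.0,"x":0.0,"y":0.0,"z":0.02,"fingers":0.0},
  {"rx":0.0,"ry":0.0,"rz":0.0,"x":0.0,"y":0.0,"z":0.04,"fingers":0.0},
  {"rx":0.0,"ry":0.0,"rz":0.0,"x":0.0,"y":0.0,"z":0.06,"fingers":0.0},
  {"rx":0.0,"ry":0.0,"rz":0.0,"x":0.0,"y":0.0,"z":0.07,"fingers":0.0},
  {"rx":0.0,"ry":0.0,"rz":0.0,"x":0.0,"y":0.0,"z":0.075,"fingers":0.0},
  {"rx":0.0,"ry":0.0,"rz":0.0,"x":0.0,"y":0.0,"z":0.075,"fingers":0.0},
], squeeze=20)

```text
time: 15.88
ee_pos: [0.5108, 0.2775, 0.1722]
eef_rot: [-0.192, 0.981, 0.0, 0.0]
ft_force: [0.1, 1.0, -0.0]
width: 0.0206
```

>>> drive_tool([
  {"rx":0.0,"ry":0.0,"rz":0.0,"x":0.0,"y":0.0,"z":0.0015,"fingers":0.0},
  {"rx":0.0,"ry":0.0,"rz":0.0,"x":0.0,"y":0.0,"z":0.003,"fingers":0.0},
  {"rx":0.0,"ry":0.0,"rz":0.0,"x":0.0,"y":0.0,"z":0.003,"fingers":0.0},
])

```text
time: 16.25
ee_pos: [0.5109, 0.2774, 0.1693]
eef_rot: [-0.192, 0.981, -0.0, 0.0]
ft_force: [0.0, -0.0, -0.6]
width: 0.0011
```

>>> drive_tool([
  {"rx":0.0,"ry":0.0,"rz":0.0,"x":0.0,"y":0.0,"z":0.001,"fingers":0.0},
  {"rx":0.0,"ry":0.0,"rz":0.0,"x":0.0,"y":0.0,"z":0.002,"fingers":0.0},
  {"rx":0.0,"ry":0.0,"rz":0.0,"x":0.0,"y":0.0,"z":0.002,"fingers":0.0},
])

```text
time: 16.62
ee_pos: [0.5108, 0.2773, 0.1672]
eef_rot: [-0.192, 0.981, -0.0, -0.0]
ft_force: [-0.6, -0.9, -0.6]
width: 0.0005
```

>>> drive_tool([
  {"rx":0.0,"ry":0.0,"rz":0.0,"x":0.0,"y":0.0,"z":0.0005,"fingers":0.0},
  {"rx":0.0,"ry":0.0,"rz":0.0,"x":0.0,"y":0.0,"z":0.001,"fingers":0.0},
  {"rx":0.0,"ry":0.0,"rz":0.0,"x":0.0,"y":0.0,"z":0.001,"fingers":0.0},
])

```text
time: 17.0
ee_pos: [0.5109, 0.2775, 0.1664]
eef_rot: [-0.192, 0.981, 0.0, 0.0]
ft_force: [-0.6, -0.5, 2.3]
width: 0.0004
```

>>> drive_tool([
  {"rx":0.0,"ry":0.0,"rz":0.0,"x":0.0,"y":0.0,"z":0.0005,"fingers":0.0},
  {"rx":0.0,"ry":0.0,"rz":0.0,"x":0.0,"y":0.0,"z":0.001,"fingers":0.0},
  {"rx":0.0,"ry":0.0,"rz":0.0,"x":0.0,"y":0.0,"z":0.001,"fingers":0.0},
])

```text
time: 17.38
ee_pos: [0.5109, 0.2774, 0.1652]
eef_rot: [-0.192, 0.981, 0.0, 0.0]
ft_force: [-0.5, 0.0, 4.0]
width: 0.0004
```

>>> drive_tool([
  {"rx":0.0,"ry":0.0,"rz":0.0,"x":0.0,"y":0.0,"z":0.0005,"fingers":0.0},
  {"rx":0.0,"ry":0.0,"rz":0.0,"x":0.0,"y":0.0,"z":0.0005,"fingers":0.0},
])

```text
time: 17.62
ee_pos: [0.5109, 0.2775, 0.1649]
eef_rot: [-0.192, 0.981, -0.0, 0.0]
ft_force: [-1.0, -0.2, 5.0]
width: 0.0005
```

>>> drive_tool([
  {"rx":0.0,"ry":0.0,"rz":0.0,"x":0.0,"y":0.0,"z":0.0005,"fingers":0.0},
  {"rx":0.0,"ry":0.0,"rz":0.0,"x":0.0,"y":0.0,"z":0.0005,"fingers":0.0},
])

```text
time: 17.88
ee_pos: [0.511, 0.2776, 0.1648]
eef_rot: [-0.192, 0.981, 0.0, 0.0]
ft_force: [-0.8, -0.7, 8.6]
width: 0.0004
```

>>> drive_tool([
  {"rx":0.0,"ry":0.0,"rz":0.0,"x":0.0,"y":0.0,"z":0.0005,"fingers":0.0},
  {"rx":0.0,"ry":0.0,"rz":0.0,"x":0.0,"y":0.0,"z":0.0005,"fingers":0.0},
])

```text
time: 18.12
ee_pos: [0.5111, 0.2778, 0.1648]
eef_rot: [-0.192, 0.981, 0.0, 0.001]
ft_force: [-1.9, -1.8, 11.9]
width: 0.0003
```

>>> drive_tool([
  {"rx":0.0,"ry":0.0,"rz":0.0,"x":0.0,"y":0.0,"z":0.0004,"fingers":0.0},
  {"rx":0.0,"ry":0.0,"rz":0.0,"x":0.0,"y":0.0,"z":0.0004,"fingers":0.0},
])

```text
time: 18.38
ee_pos: [0.5113, 0.2779, 0.1648]
eef_rot: [-0.192, 0.981, 0.0, 0.001]
ft_force: [-3.4, -1.1, 16.1]
width: 0.0006
```

From the top, the pack travels 2 mm to the floor, which is the locked play, and takes 16 N. I back off.

>>> drive_tool([
  {"rx":0.0,"ry":0.0,"rz":0.0,"x":0.0,"y":0.0,"z":-0.003,"fingers":0.0},
  {"rx":0.0,"ry":0.0,"rz":0.0,"x":0.0,"y":0.0,"z":-0.02,"fingers":0.0},
  {"rx":0.0,"ry":0.0,"rz":0.0,"x":0.0,"y":0.0,"z":-0.06,"fingers":0.0},
  {"rx":0.0,"ry":0.0,"rz":0.0,"x":0.0,"y":0.0,"z":-0.085,"fingers":0.3},
  {"rx":0.0,"ry":0.0,"rz":0.0,"x":0.0,"y":0.0,"z":-0.085,"fingers":0.9},
  {"rx":0.0,"ry":0.0,"rz":0.0,"x":0.0,"y":0.0,"z":-0.085,"fingers":0.9},
])

```text
time: 19.12
ee_pos: [0.5106, 0.277, 0.2479]
eef_rot: [-0.192, 0.981, -0.0, -0.0]
ft_force: [-0.5, -0.7, -0.1]
width: 0.0228
```

```bash
python3 chk.py 8
```

```text
rim (array([0.5089, 0.2767]), np.float64(21.9), array([0.089, 0.077])) z 0.04770269516200906 packtop z [0.0961 0.097  0.0979]
pack top outline (array([0.5097, 0.2772]), np.float64(23.6), array([0.0546, 0.0509]))
over tabs [-0.0258 -0.0255  0.0272  0.0279] body [-0.0185  0.0203]
t 19.225 p [0.5105 0.277  0.2474] yaw -157.88 tilt 0.09
shift xyz [-0.0006  0.0003  0.0974] turn [-0.     -0.0003  0.0001] F [-0.2 -0.2 -0.8] w 0.0303 q [ 0.19  0.43 -0.97  1.6   0.36  1.31  1.12]
```

View pics/c8.png

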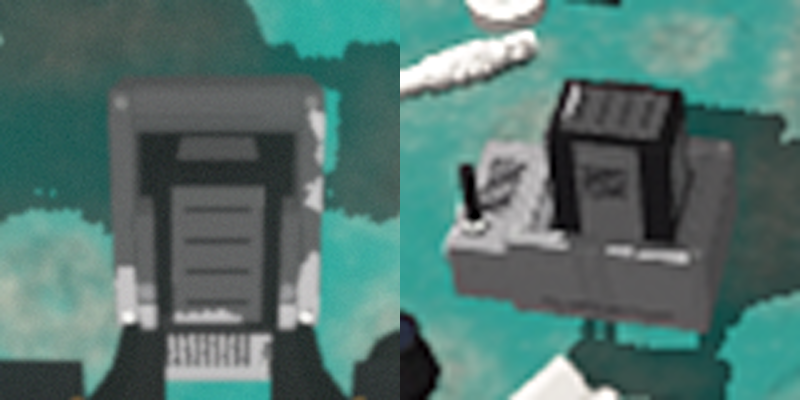

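The pack stands upright and centred in the socket, the tabs are out (about 53 mm across) and the gripper is well above it. I hand in.

```bash
python3 -c "
from h import *
print(workorder.close_job())"
```

```text
the job is handed in; nothing more can be done
None
```

The pack is out of the charger and locked in the gauge transmitter, and I handed the job in at about 19 s. The hand-in itself returned no verdict.

- **Removal:** I pinched both tabs with 25–30 N and drew the pack straight up. The wrist force I read stayed within about 4 N.
- **Insertion:** I lowered the pack by feel. The plunger met it at an underside height of about 15 mm and the floor at about 9 mm, which puts h near 1 mm. I pressed with about 17 N and let the tabs out there.
- **Confirming push:** I pushed on the pack's top with shut fingers at 16 N. It went down the expected 2 mm to the floor, then stopped.
- **Last checks:** The pack's top is at 97 mm, so its centre is at about 54 mm, inside the locked range. It spans about 53 mm over the tabs, as at rest, and sits within about 1 mm of the socket's axis. The gripper is clear above and touches nothing. I did not re-measure the bystanders, but I felt no stray contact.
- **Disagreements:**
  - The three cameras differed by 2–3 mm in absolute position, but agreed on the distance from charger to transmitter.
  - The last yaw fit of the pack's top read 23.6°, against 22.1° before the push and about 22° for the socket. I put that down to the fingers showing in that view.
  - Two move calls were refused for missing keys, and nothing moved in either.

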